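# Pick a spare-parts order into the tray

### The job

Pick this spare-parts order into the red bins in the grey tray: the castor wheel with the blue hub into the bin with the blue label, the brass coupling into the bin with the white label, and the contactor with the green face into the bin with the green label. Each part must end lying flat on the floor of its bin, the same side up as it lay on the bench. Leave the look-alikes (red-hub wheel, steel coupling, orange-face contactor) where they are.

Things in the scene. Friction and masses are not known exactly. Their poses are not given: they have to be found in the camera images.
- wheel_blue_c (a point): Ordered: Small castor wheel lying flat: black round tyre 50 mm in diameter, 28 mm high, with a flat blue hub disc 37 mm across on top. Loose on the bench. The point is its centre, 14 mm above its underside; z is up.
- wheel_red_c (a point): Look-alike, not ordered: Small castor wheel lying flat: black round tyre 50 mm in diameter, 28 mm high, with a flat red hub disc 37 mm across on top. Loose on the bench. The point is its centre, 14 mm above its underside; z is up.
- coupling_brass_c (a point): Ordered: Hexagonal pipe coupling standing on end, yellow brass, dark bore on top: 40 mm across the flats (46 mm across the corners), 36 mm high; at yaw 0 one pair of flats faces +y and -y, and so again every 60 degrees. Loose on the bench. The point is its centre, 18 mm above its underside; z is up.
- coupling_steel_c (a point): Look-alike, not ordered: Hexagonal pipe coupling standing on end, grey steel, dark bore on top: 40 mm across the flats (46 mm across the corners), 36 mm high; at yaw 0 one pair of flats faces +y and -y, and so again every 60 degrees. Loose on the bench. The point is its centre, 18 mm above its underside; z is up.
- contactor_green_c (a point): Ordered: Small contactor (electrical relay block), light grey, with its coloured panel (green) on top between two rows of dark screws: 50 mm along its x, 36 mm along its y, 42 mm high. Loose on the bench. The point is its centre, 21 mm above its underside; z is up.
- contactor_orange_c (a point): Look-alike, not ordered: Small contactor (electrical relay block), light grey, with its coloured panel (orange) on top between two rows of dark screws: 50 mm along its x, 36 mm along its y, 42 mm high. Loose on the bench. The point is its centre, 21 mm above its underside; z is up.
- tray: Fixed flat grey order tray that holds the three red bins side by side along its y: 116 mm (x) by 356 mm (y), rim 18 mm high, floor 4 mm thick. Origin at the centre of its underside, on the bench.
- bin_blue: Fixed open red bin with a blue label, standing in the tray: outside 78 mm (x) by 112 mm (y), 36 mm high, walls and floor 4 mm, so inside 70 mm (x) by 104 mm (y). The label (80 mm long) lies flat on a ledge 20 mm wide outside the rim on the bin's -x side, and is repeated on the outside of its +x wall. Origin at the middle of the bin's underside (ledge not counted), 4 mm above the bench; its inner floor is 8 mm above the bench, its rim 40 mm.
- bin_white: Fixed open red bin with a white label, standing in the tray: outside 78 mm (x) by 112 mm (y), 36 mm high, walls and floor 4 mm, so inside 70 mm (x) by 104 mm (y). The label (80 mm long) lies flat on a ledge 20 mm wide outside the rim on the bin's -x side, and is repeated on the outside of its +x wall. Origin at the middle of the bin's underside (ledge not counted), 4 mm above the bench; its inner floor is 8 mm above the bench, its rim 40 mm.
- bin_green: Fixed open red bin with a green label, standing in the tray: outside 78 mm (x) by 112 mm (y), 36 mm high, walls and floor 4 mm, so inside 70 mm (x) by 104 mm (y). The label (80 mm long) lies flat on a ledge 20 mm wide outside the rim on the bin's -x side, and is repeated on the outside of its +x wall. Origin at the middle of the bin's underside (ledge not counted), 4 mm above the bench; its inner floor is 8 mm above the bench, its rim 40 mm.
Not all that is in view belongs to the job. There is more than one size of the part that bears coupling_brass_c; the job needs the smaller.

How it is judged:
By the outcome, as a careful person would: the job done as asked, in the order asked, and still so for the second after the job is handed in, with the robot touching nothing.
It also fails if it takes over 96 s, if anything falls off the work surface, if the arm or the gripper's body presses on something with over 40 N, if the wrist force passes 120 N, or if a joint passes its speed limit or range.

### The arm

A 6-joint arm with a two-finger parallel gripper is mounted at the origin on the work surface. World frame = base frame: x ahead of the robot, y to its left, z up, the work surface at z = 0. Lengths are in mm, angles in rad, forces in N, time in s.
With the tool pointing down it reaches from about 350 to 975 mm from the base axis. Payload 7.1 kg.
Tool frame: the origin (TCP) lies between the finger pads; the fingertips stand 8 mm ahead of it and the grasp point (between the pads) lies 11 mm behind it; x points along the fingers, y is the direction in which the jaws open and shut, and the axes are right-handed (so a half turn about x gives the same grasp; the last joint's range is limited). The gripper opens to 88 mm and grips with 3 to 60 N. Pads are 20 mm wide; open, the fingers measure 115 mm over their backs; the gripper's body (75 mm by 178 mm) begins 61 mm behind the grasp point.
Start: joints at [-1.232, 0.423, 1.63, -0, 1.089, -0.019], TCP at [218.901, -585.395, 230.675] pointing down, gripper open.
Joint ranges: [-3, 3], [-0.9, 2.11], [0.09, 2.58], [-1.31, 4.45], [0.11, 2.69], [-2.54, 2.54]. Speed limits (rad/s): [2.39, 2.39, 3.01, 3.14, 3.14, 3.14].

### API

Orientations are given as a rotation vector (axis times angle).
In Python, from workcell import ctrl gives the robot as it stands.
- The arm moves only by the tool apply_moves, never from a script. Its argument "increments" is a list of rows, each an object with "gripper": the opening in per cent of the stroke, from 0 (shut) to 100 (fully open); "delta_pos": the shift along the tool's x, y, z in cm, a list of three; "dr": the turn, a rotation vector about the tool's x, y, z in rad, a list of three. In form: [{"gripper": gripper, "delta_pos": [dx, dy, dz], "dr": [ax, ay, az]}, ...]. A call has exactly 5 rows; each row shifts and turns the commanded pose from where the row before left it, along the tool's axes as they then stand; what a row does not reach is not made up. A row lasts 1/12 s, in which the tool goes at most 41.7 mm and 7.16 degrees, less where a joint would pass 70% of its speed; a pose out of reach is approached as far as the arm can. A call with a gripper value outside its range is refused whole. The fingers move at their own pace and stop on an object; the grip force is fixed at half the most. Time passes only in rows, so rows that do not move let the fingers close, or fill a call up. It gives the time, the measured TCP pose, the force and the opening at its end, in the units of the state.
- ctrl.get_obs(): the state, without advancing time (a new reading comes with each control period).
- ctrl.get_image(name): name is "side" or "top" or "wrist"; returns a dict with "img" (420x560x3 uint8, red, green, blue), "range_z" (420x560 float32, mm along the optical axis (not along the pixel's ray), 0 where there is no reading), "mtx" (3x3 intrinsics, pixels), "rvec" (rotation vector, rad) and "tvec" (3), from world to camera coordinates, as OpenCV has them. Camera axes: x right, y down, z forward; pixel columns grow to the right and rows downward; lengths in mm; the calibration is good to about 2 mm. A picture is of the moment at which its call begins.
- ctrl.close_job(): hands the job in, once; it reports no verdict.
The state is a dict: "t": time; "qpos": joint angles; "qvel": joint speeds; "joint_torque": joint torques, N m; "ee_pos": TCP position; "orientation": TCP orientation; "ft_force": force on the tool from outside, world axes, zero at the start; "moment": the same for the moment, N m; "width": finger opening in mm.
Only numpy, scipy, OpenCV 4.12 (cv2) and the standard library are available. Lean on these libraries where they do the work, as an engineer would, in place of code of your own. Each camera call takes 0.05 s, during which the arm holds its last target. There are 200 camera calls.

## Working session

There is one attempt and no reset: what is moved stays moved. The work goes in short steps, Python scripts to look and compute and a tool call to move; the robot and the scene stay as the last step left them, time stands still between calls to the robot, and variables do not carry over. Pictures are saved under pics/ and viewed, about 12 in all and at most 16, crops included, and the job is handed in when it is done.

Besides the shell and the picture viewer there is one more tool, called after "Request:" by a JSON object that holds its "fn" and its "kwargs", one argument or row to a line. apply_moves: Moves the arm, as the interface text tells. Its arguments: {"type":"object","properties":{"increments":{"type":"array","items":{"type":"object","properties":{"gripper":{"type":"number"},"delta_pos":{"type":"array","items":{"type":"number"}},"dr":{"type":"array","items":{"type":"number"}}}}}},"required":["increments"]}

```bash
mkdir -p pics; cat > h.py <<'E'
import numpy as np, cv2
from scipy.spatial.transform import Rotation as R
from workcell import ctrl
def cam(n):
    d=ctrl.get_image(n); d['R']=cv2.Rodrigues(np.array(d['rvec'],float))[0]; d['t']=np.array(d['tvec'],float).ravel(); return d
def save(d,f,box=None,s=1):
    im=d['img'][...,::-1]
    if box: im=im[box[1]:box[3],box[0]:box[2]]
    cv2.imwrite(f,cv2.resize(im,None,fx=s,fy=s,interpolation=cv2.INTER_CUBIC))
def ray(d,u,v,z):
    k=np.linalg.inv(d['mtx'])@[u,v,1]; c=-d['R'].T@d['t']; r=d['R'].T@k
    return c+r*(z-c[2])/r[2]
def cloud(d):
    v,u=np.mgrid[:420,:560]; K=d['mtx']; Z=d['range_z'].astype(float)
    P=np.stack([(u-K[0,2])/K[0,0]*Z,(v-K[1,2])/K[1,1]*Z,Z],-1)
    P=(P-d['t'])@d['R']; P[Z==0]=np.nan; return P
E
python3 - <<'E'
from h import *
a=cam('top');save(a,'pics/top.png',s=1.4);b=cam('side');save(b,'pics/side.png',s=1.4)
for d in(a,b):print(-d['R'].T@d['t'],d['mtx'])
print(ctrl.get_obs())
E
```

```text
[ 381.15897457   26.16446984 1292.25270949] [[486.14909025   0.         277.59073268]
 [  0.         486.14909025 206.08799065]
 [  0.           0.           1.        ]]
[ 277.06929503 -477.81615511  752.73184142] [[424.59186023   0.         279.16722603]
 [  0.         424.59186023 197.84189187]
 [  0.           0.           1.        ]]
{'t': 0.1, 'qpos': array([-1.23198099e+00,  4.23780600e-01,  1.63058342e+00, -2.75167366e-05,
        1.08860993e+00, -1.90401895e-02]), 'qvel': array([-1.14613773e-03, -1.07108496e-03, -2.28092538e-03,  2.97881623e-04,
        7.23513760e-04,  6.08711026e-05]), 'joint_torque': array([-2.99893991e-04, -5.45615530e+01, -2.74324107e+01,  6.44880161e-02,
        1.87370216e-02, -6.52565063e-05]), 'ee_pos': array([ 218.74995954, -584.95401628,  229.9811715 ]), 'orientation': array([ 2.02678502,  0.36802777, -2.02728759]), 'ft_force': array([-0.32062837,  0.51002915,  0.12020436]), 'moment': array([-0.07304507, -0.04097613,  0.00320124]), 'width': 87.81755561762269}
```

View pics/top.png

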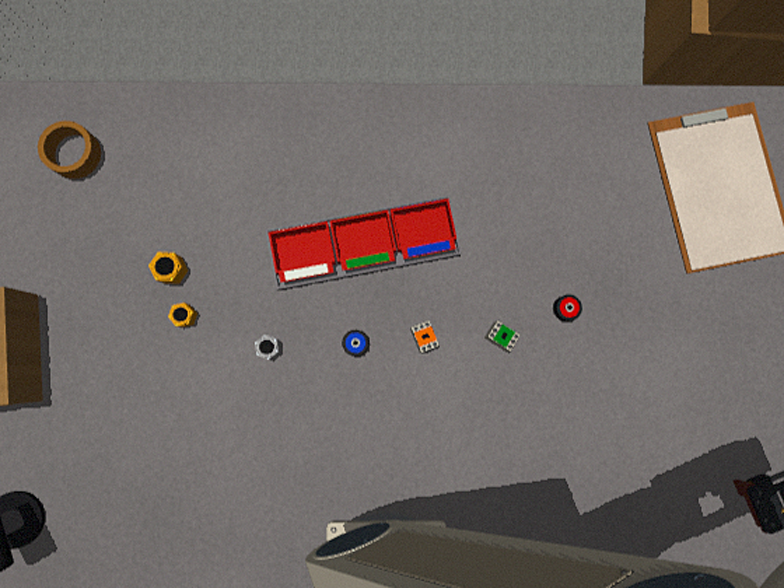

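View pics/side.png

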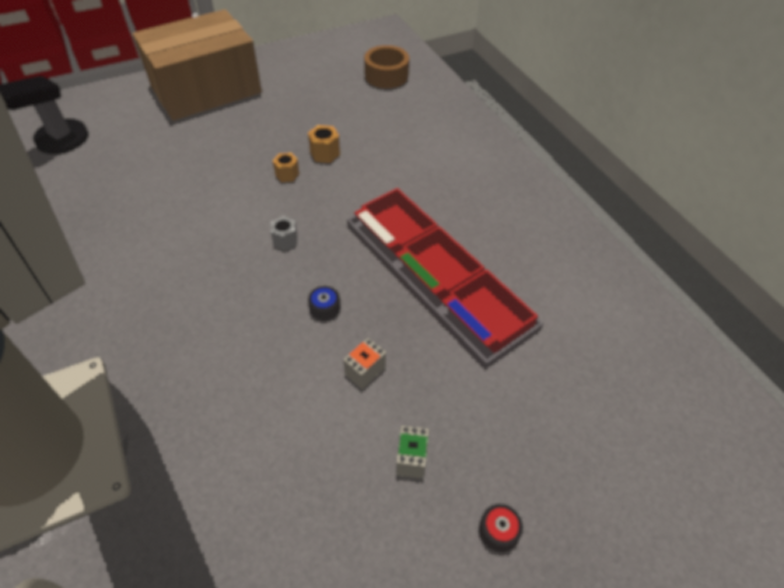

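Top view (1.4x pixels): blue-hub wheel (355,343) against red-hub (568,308). Small brass coupling (181,315) against large brass (166,267) and steel (267,347). Green contactor (503,336) against orange (425,337). Bins white/green/blue at (302,250), (364,238), (424,224). The side view agrees.

```bash
cat >> h.py <<'E'
def masks(img):
    h=cv2.cvtColor(img,cv2.COLOR_RGB2HSV); H,S,V=[h[...,i].astype(int) for i in range(3)]
    return dict(blue=(H>105)&(H<130)&(S>140)&(V>60),green=(H>45)&(H<80)&(S>120)&(V>50),yellow=(H>14)&(H<28)&(S>150)&(V>100),
      orange=(H>5)&(H<14)&(S>170)&(V>150),red=((H<4)|(H>175))&(S>150),white=(S<35)&(V>190))
def blobs(m,amin=40):
    n,l,s,c=cv2.connectedComponentsWithStats(m.astype(np.uint8)); 
    return [(l==i,c[i],s[i,4]) for i in range(1,n) if s[i,4]>amin]
E
python3 - <<'E'
from h import *
for n in('top','side'):
    d=cam(n);P=cloud(d)
    print(n)
    for k,m in masks(d['img']).items():
        for b,c,a in blobs(m,60 if n=='top' else 100):
            p=P[b]; z=np.nanmedian(p[:,2]); 
            if a>4000 and k=='white':continue
            q=ray(d,*c,z)
            r=cv2.minAreaRect(np.array([ray(d,u,v,z)[:2] for v,u in np.argwhere(b)],np.float32))
            print(k,a,c.round(),'z',z.round(1),'xyz',q.round(1),'rect',np.round(r[0],1),np.round(r[1],1),round(r[2],1))
    if n=='top': save(d,'pics/crop.png',(100,130,430,270),2.4)
E
```

```text
top
blue 168 [306. 177.] z 42.1 xyz [608.7 -79.7  42.1] rect [608.6 -80. ] [14.8 79.3] 10.8
blue 139 [253. 244.] z 29.4 xyz [433.8  56.7  29.4] rect [433.7  56.7] [38.8 33.7] 0.0
green 156 [262. 185.] z 41.8 xyz [586.5  34.   41.8] rect [586.1  34.2] [14.5 77.6] 11.5
green 127 [360. 240.] z 43.7 xyz [ 444.8 -217.1   43.7] rect [ 444.6 -216.7] [27. 34.] 59.0
yellow 407 [ 46. 104.] z 48.8 xyz [799.8 599.5  48.8] rect [799.6 599.5] [94.5 96.1] 0.3
yellow 236 [118. 190.] z 48.6 xyz [573.  404.5  48.6] rect [573.6 405.1] [51.9 58.7] 0.0
yellow 142 [129. 224.] z 37.0 xyz [485.9 376.9  37. ] rect [486.5 377.5] [40.3 43.5] 69.9
orange 69 [304. 239.] z 43.2 xyz [446.4 -72.9  43.2] rect [445.1 -71.7] [26.6 34. ] 21.5
red 3827 [258. 169.] z 10.1 xyz [636.7  45.3  10.1] rect [629.8  41.6] [101.1 352.3] 10.9
red 139 [406. 219.] z 29.7 xyz [ 498.8 -344.3   29.7] rect [ 499.2 -344.6] [34.4 37.3] 88.0
white 162 [218. 194.] z 41.5 xyz [564.2 148.1  41.5] rect [564. 148.] [14.8 78.1] 10.4
side
blue 132 [231. 212.] z 30.2 xyz [434.8  55.1  30.2] rect [435.1  55.8] [34.1 35.9] 15.7
blue 172 [335. 228.] z 43.2 xyz [609.4 -81.5  43.2] rect [609.4 -80.7] [10.2 75.3] 10.9
green 128 [299. 193.] z 42.7 xyz [587.2  32.5  42.7] rect [587.7  33.8] [10.5 73.9] 10.9
green 174 [294. 318.] z 44.5 xyz [ 445.9 -218.    44.5] rect [ 446.2 -217.8] [22.7 28.6] 56.6
yellow 145 [230.  98.] z 49.3 xyz [571.  394.5  49.3] rect [572.8 398.4] [50.8 50.8] 65.3
orange 142 [260. 254.] z 44.6 xyz [445.9 -73.1  44.6] rect [445.9 -73. ] [23.1 30.6] 21.3
red 3706 [43. 25.] z -146.6 xyz [ 144.  1383.8 -146.6] rect [ 160.3 1422.2] [495.  345.8] 86.5
red 704 [112.   8.] z -131.5 xyz [ 420.3 1384.5 -131.5] rect [ 431.7 1394.6] [185.8 169.9] 87.9
red 4054 [323. 191.] z 13.1 xyz [650.4  35.3  13.1] rect [639.1  57.3] [ 98.1 358.9] 11.1
red 327 [358. 374.] z 30.2 xyz [ 499.9 -345.2   30.2] rect [ 499.8 -344.6] [36.5 37.7] 16.2
```

View pics/crop.png

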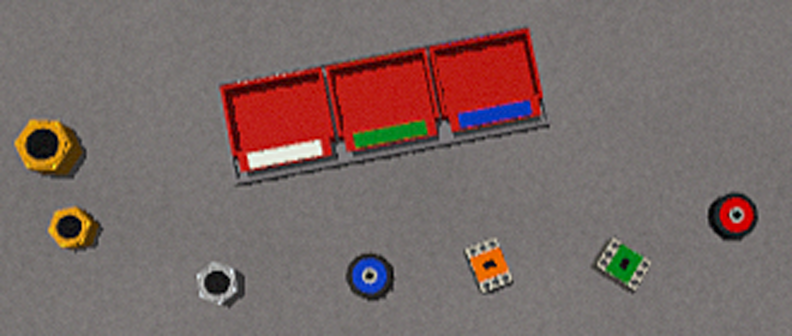

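Choices by description: blue-hub wheel (434,56); the smaller brass coupling (486,377), since it measures 40 mm and 37 mm high against 49 mm for the large one; green-face contactor (445,-217). The crop confirms all three, and the two views agree within about 1.5 mm.

```bash
cat >> h.py <<'E'
def plan(xyz=None,jaw=None):
    o=ctrl.get_obs(); M=R.from_rotvec(o['orientation']).as_matrix(); p=o['ee_pos']
    ang=np.degrees(np.arctan2(M[1,1],M[0,1]))
    print('t',o['t'],'tcp',p.round(1),'jaw',ang.round(1),'x',M[:,0].round(3),'w',round(o['width'],1),'F',o['ft_force'].round(1),'q',o['qpos'].round(2))
    if jaw is not None:
        a=(jaw-ang+90)%180-90; 
        # tool x down: world yaw +a = turn -a about tool x
        print('turn world deg',a.round(1),'-> ax total',(-np.radians(a)).round(3)); 
        W=np.cross(M[:,0],[0,0,-1]); print('tilt fix (tool, before turn)',(M.T@W).round(3))
        M=R.from_euler('z',a,degrees=True).as_matrix()@R.from_rotvec(W).as_matrix()@M
    if xyz is not None: print('shift after turn, cm',(M.T@(np.array(xyz)-p)/10).round(2))
E
python3 -c "
from h import *
plan((434.3,56.2,150),101.1)"
```

```text
t 0.2 tcp [ 218.8 -585.1  230.2] jaw -69.5 x [-0.     0.001 -1.   ] w 87.8 F [ 0.3  0.2 -0.4] q [-1.23  0.42  1.63 -0.    1.09 -0.02]
turn world deg -9.4 -> ax total 0.164
tilt fix (tool, before turn) [0.    0.    0.001]
shift after turn, cm [  8.02 -58.78 -33.49]
```

Request:
{"fn": "apply_moves", "kwargs": {
  "increments": [
    {"gripper":100,"delta_pos":[0,0,0],"dr":[0.082,0,0]},
    {"gripper":100,"delta_pos":[0,0,0],"dr":[0.082,0,0]},
    {"gripper":100,"delta_pos":[0,-2.9,-1.7],"dr":[0,0,0]},
    {"gripper":100,"delta_pos":[0,-2.9,-1.7],"dr":[0,0,0]},
    {"gripper":100,"delta_pos":[0,-2.9,-1.7],"dr":[0,0,0]}
  ]
}}

```text
t: 0.62
ee_pos: [252.1, -489.1, 230.2]
orientation: [2.12, 0.205, -2.121]
ft_force: [0.5, 0.6, -0.5]
width: 87.6
```

Request:
{"fn": "apply_moves", "kwargs": {
  "increments": [
    {"gripper":100,"delta_pos":[0,-2.9,-1.7],"dr":[0,0,0]},
    {"gripper":100,"delta_pos":[0,-2.9,-1.7],"dr":[0,0,0]},
    {"gripper":100,"delta_pos":[0,-2.9,-1.7],"dr":[0,0,0]},
    {"gripper":100,"delta_pos":[0,-2.9,-1.7],"dr":[0,0,0]},
    {"gripper":100,"delta_pos":[0,-2.9,-1.7],"dr":[0,0,0]}
  ]
}}

```text
t: 1.03
ee_pos: [307.8, -330.0, 230.7]
orientation: [2.12, 0.206, -2.12]
ft_force: [1.4, -0.8, 0.4]
width: 88.3
```

Request:
{"fn": "apply_moves", "kwargs": {
  "increments": [
    {"gripper":100,"delta_pos":[0,-2.9,-1.7],"dr":[0,0,0]},
    {"gripper":100,"delta_pos":[0,-2.9,-1.7],"dr":[0,0,0]},
    {"gripper":100,"delta_pos":[0,-2.9,-1.7],"dr":[0,0,0]},
    {"gripper":100,"delta_pos":[0,-2.9,-1.7],"dr":[0,0,0]},
    {"gripper":100,"delta_pos":[0,-2.9,-1.7],"dr":[0,0,0]}
  ]
}}

```text
t: 1.45
ee_pos: [363.3, -171.3, 230.8]
orientation: [2.12, 0.206, -2.119]
ft_force: [0.6, 0.5, -0.6]
width: 87.8
```

Request:
{"fn": "apply_moves", "kwargs": {
  "increments": [
    {"gripper":100,"delta_pos":[0,-2.9,-1.7],"dr":[0,0,0]},
    {"gripper":100,"delta_pos":[0,-2.9,-1.7],"dr":[0,0,0]},
    {"gripper":100,"delta_pos":[0,-2.9,-1.7],"dr":[0,0,0]},
    {"gripper":100,"delta_pos":[0,-2.9,-1.7],"dr":[0,0,0]},
    {"gripper":100,"delta_pos":[0,-2.9,-1.7],"dr":[0,0,0]}
  ]
}}

```text
t: 1.87
ee_pos: [418.8, -12.5, 230.8]
orientation: [2.12, 0.206, -2.119]
ft_force: [-0.6, -0.6, 0.3]
width: 88.0
```

```bash
python3 -c "
from h import *
plan((434.3,56.2,150),101.1)
d=cam('wrist');save(d,'pics/w1.png');P=cloud(d)
for k,m in masks(d['img']).items():
  for b,c,a in blobs(m,200):
    z=np.nanmedian(P[b][:,2]); print(k,a,c.round(),z.round(1),ray(d,*c,z).round(1))"
```

```text
t 1.8667 tcp [418.8 -12.5 230.8] jaw -78.9 x [ 0. -0. -1.] w 88.0 F [-0.6 -0.6  0.3] q [-0.06  0.11  2.06 -0.    0.97  1.32]
turn world deg -0.0 -> ax total 0.0
tilt fix (tool, before turn) [ 0. -0. -0.]
shift after turn, cm [ 8.08 -6.45 -2.84]
blue 1490 [390.  15.] 41.1 [608.2 -80.4  41.1]
blue 691 [226. 164.] 28.5 [433.9  56.1  28.5]
green 1524 [269.  15.] 41.1 [586.2  33.7  41.1]
green 622 [466. 203.] 42.9 [ 445.2 -217.6   42.9]
orange 634 [340. 178.] 42.8 [445.3 -72.1  42.8]
red 3971 [270.  10.] 39.9 [590.6  33.6  39.9]
white 1472 [148.  15.] 41.0 [564.5 147.5  41. ]
```

View pics/w1.png

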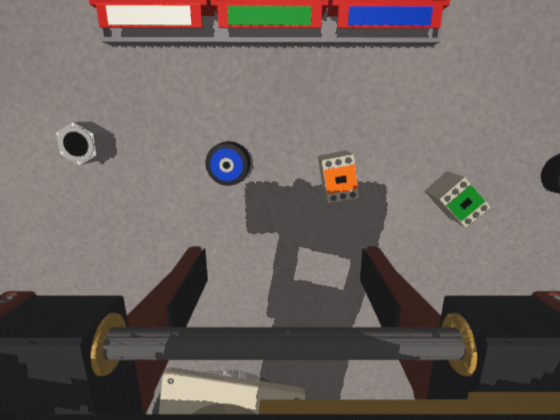

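The wrist view shows the blue-hub wheel at (226,164); this third camera gives (434,56), in agreement. Moving over it and down.

Request:
{"fn": "apply_moves", "kwargs": {
  "increments": [
    {"gripper":100,"delta_pos":[0,-3.2,-1.4],"dr":[0,0,0]},
    {"gripper":100,"delta_pos":[0,-3.3,-1.4],"dr":[0,0,0]},
    {"gripper":100,"delta_pos":[3,0,0],"dr":[0,0,0]},
    {"gripper":100,"delta_pos":[4,0,0],"dr":[0,0,0]},
    {"gripper":100,"delta_pos":[4,0,0],"dr":[0,0,0]}
  ]
}}

```text
t: 2.33
ee_pos: [434.8, 55.9, 120.4]
orientation: [2.123, 0.208, -2.114]
ft_force: [-0.1, 0.2, -0.2]
width: 88.2
```

Request:
{"fn": "apply_moves", "kwargs": {
  "increments": [
    {"gripper":100,"delta_pos":[4,0,0],"dr":[0,0,0]},
    {"gripper":100,"delta_pos":[4,0,0],"dr":[0,0,0]},
    {"gripper":100,"delta_pos":[2,0,0],"dr":[0,0,0]},
    {"gripper":100,"delta_pos":[0.8,0,0],"dr":[0,0,0]},
    {"gripper":100,"delta_pos":[0,0,0],"dr":[0,0,0]}
  ]
}}

```text
t: 2.75
ee_pos: [432.4, 54.8, 11.1]
orientation: [2.116, 0.206, -2.124]
ft_force: [-0.1, -0.0, 1.0]
width: 87.6
```

```bash
python3 -c "
from h import *
plan((434.1,56.2,11),101.1)"
```

```text
t 2.75 tcp [432.4  54.8  11.1] jaw -78.9 x [-0.004 -0.    -1.   ] w 87.6 F [-0.1 -0.   1. ] q [0.1  0.57 2.14 0.   0.43 1.48]
turn world deg -0.0 -> ax total 0.0
tilt fix (tool, before turn) [0.    0.004 0.   ]
shift after turn, cm [ 0.01 -0.11 -0.19]
```

Request:
{"fn": "apply_moves", "kwargs": {
  "increments": [
    {"gripper":100,"delta_pos":[0,-0.1,-0.2],"dr":[0,0,0]},
    {"gripper":100,"delta_pos":[0,0,0],"dr":[0,0,0]},
    {"gripper":30,"delta_pos":[0,0,0],"dr":[0,0,0]},
    {"gripper":30,"delta_pos":[0,0,0],"dr":[0,0,0]},
    {"gripper":30,"delta_pos":[0,0,0],"dr":[0,0,0]}
  ]
}}

```text
t: 3.17
ee_pos: [436.1, 56.4, 13.7]
orientation: [2.122, 0.206, -2.117]
ft_force: [-0.2, -0.5, 0.6]
width: 70.9
```

Request:
{"fn": "apply_moves", "kwargs": {
  "increments": [
    {"gripper":30,"delta_pos":[0,0,0],"dr":[0,0,0]},
    {"gripper":30,"delta_pos":[0,0,0],"dr":[0,0,0]},
    {"gripper":30,"delta_pos":[0,0,0],"dr":[0,0,0]},
    {"gripper":30,"delta_pos":[0,0,0],"dr":[0,0,0]},
    {"gripper":30,"delta_pos":[0,0,0],"dr":[0,0,0]}
  ]
}}

```text
t: 3.58
ee_pos: [435.4, 56.3, 12.8]
orientation: [2.12, 0.206, -2.12]
ft_force: [-0.8, -2.0, 5.7]
width: 49.5
```

```bash
python3 - <<'E'
from h import *
plan((657,-71,100),101.1)
# bin outlines from red near rim height, top view
d=cam('top');P=cloud(d);m=masks(d['img'])['red'];
Ry=np.array([[.981,.193],[-.193,.981]])
lab=np.array([[608.6,-80.2],[586.5,33.8],[564.2,148]])
for l in lab:
    q=(P[...,:2]-l)@Ry.T; s=m&(abs(q[...,1])<60)&(q[...,0]>-20)&(q[...,0]<100)
    rim=s&(P[...,2]>34)&(P[...,2]<46); fl=s&(P[...,2]<14)
    print('rim',[np.percentile(q[rim][:,i],[1,99]).round(1) for i in(0,1)],'floor',[np.percentile(q[fl][:,i],[1,99]).round(1) for i in(0,1)],np.median(P[fl][:,2]).round(1))
E
```

```text
t 3.5833 tcp [435.4  56.3  12.8] jaw -78.9 x [ 0.  0. -1.] w 49.5 F [-0.8 -2.   5.7] q [0.1  0.57 2.13 0.   0.44 1.48]
turn world deg -0.0 -> ax total 0.0
tilt fix (tool, before turn) [ 0. -0.  0.]
shift after turn, cm [ -8.72  16.76 -19.29]
rim [array([-10.8,  86.8]), array([-55.2,  56.6])] floor [array([18.4, 82.5]), array([-51.3,  49.8])] 8.9
rim [array([-10.7,  86.8]), array([-59.7,  56.1])] floor [array([18. , 82.6]), array([-51.8,  51.3])] 8.8
rim [array([-10.9,  87.4]), array([-55.8,  55. ])] floor [array([18.4, 83. ]), array([-50.5,  51.3])] 8.8
```

Request:
{"fn": "apply_moves", "kwargs": {
  "increments": [
    {"gripper":30,"delta_pos":[-1.7,0,0],"dr":[0,0,0]},
    {"gripper":30,"delta_pos":[-3.5,0,0],"dr":[0,0,0]},
    {"gripper":30,"delta_pos":[-3.5,0,0],"dr":[0,0,0]},
    {"gripper":30,"delta_pos":[0,1.6,-1.9],"dr":[0,0,0]},
    {"gripper":30,"delta_pos":[0,2.1,-2.4],"dr":[0,0,0]}
  ]
}}

```text
t: 4.05
ee_pos: [484.7, 28.7, 101.9]
orientation: [2.121, 0.208, -2.116]
ft_force: [0.6, 0.4, -1.5]
width: 49.8
```

Request:
{"fn": "apply_moves", "kwargs": {
  "increments": [
    {"gripper":30,"delta_pos":[0,2.2,-2.6],"dr":[0,0,0]},
    {"gripper":30,"delta_pos":[0,2.3,-2.6],"dr":[0,0,0]},
    {"gripper":30,"delta_pos":[0,2.3,-2.6],"dr":[0,0,0]},
    {"gripper":30,"delta_pos":[0,2.3,-2.6],"dr":[0,0,0]},
    {"gripper":30,"delta_pos":[0,2.1,-2.4],"dr":[0,0,0]}
  ]
}}

```text
t: 4.47
ee_pos: [633.1, -58.2, 99.2]
orientation: [2.119, 0.206, -2.12]
ft_force: [0.6, 0.0, -1.5]
width: 49.5
```

Request:
{"fn": "apply_moves", "kwargs": {
  "increments": [
    {"gripper":30,"delta_pos":[0,1.2,-1.4],"dr":[0,0,0]},
    {"gripper":30,"delta_pos":[0,0.6,-0.7],"dr":[0,0,0]},
    {"gripper":30,"delta_pos":[0,0,0],"dr":[0,0,0]},
    {"gripper":30,"delta_pos":[0,0,0],"dr":[0,0,0]},
    {"gripper":30,"delta_pos":[0,0,0],"dr":[0,0,0]}
  ]
}}

```text
t: 4.88
ee_pos: [654.2, -69.8, 99.1]
orientation: [2.117, 0.207, -2.122]
ft_force: [0.3, -0.1, -0.4]
width: 49.7
```

```bash
python3 -c "
from h import *
plan((656.2,-70.8,21.5),101.1)
save(cam('side'),'pics/s2.png',(200,120,480,330),2)"
```

```text
t 4.8833 tcp [654.2 -69.8  99.1] jaw -78.9 x [-0.002  0.    -1.   ] w 49.7 F [ 0.3 -0.1 -0.4] q [-0.12  0.63  1.63  0.    0.89  1.25]
turn world deg -0.0 -> ax total 0.0
tilt fix (tool, before turn) [0.    0.002 0.001]
shift after turn, cm [ 7.76  0.14 -0.18]
```

View pics/s2.png

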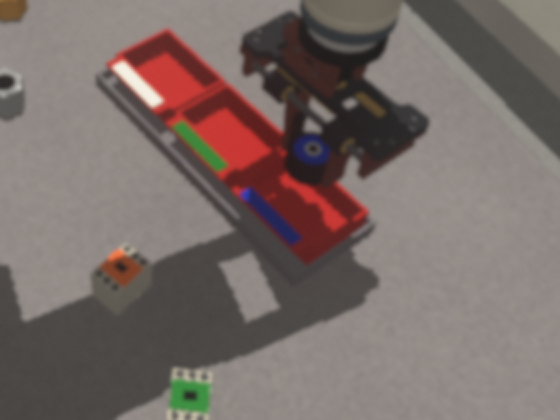

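The wheel (crop pixel 310,155) is held level, hub up, over the blue bin. Lowering and releasing with a part opening.

Request:
{"fn": "apply_moves", "kwargs": {
  "increments": [
    {"gripper":30,"delta_pos":[2.5,0.1,-0.2],"dr":[0,0,0]},
    {"gripper":30,"delta_pos":[2.5,0,0],"dr":[0,0,0]},
    {"gripper":30,"delta_pos":[1.8,0,0],"dr":[0,0,0]},
    {"gripper":30,"delta_pos":[0.8,0,0],"dr":[0,0,0]},
    {"gripper":30,"delta_pos":[0,0,0],"dr":[0,0,0]}
  ]
}}

```text
t: 5.35
ee_pos: [656.2, -70.4, 22.1]
orientation: [2.116, 0.208, -2.123]
ft_force: [-0.3, 0.5, -1.0]
width: 49.5
```

Request:
{"fn": "apply_moves", "kwargs": {
  "increments": [
    {"gripper":30,"delta_pos":[0,0,0],"dr":[0,0,0]},
    {"gripper":30,"delta_pos":[0,0,0],"dr":[0,0,0]},
    {"gripper":30,"delta_pos":[0,0,0],"dr":[0,0,0]},
    {"gripper":30,"delta_pos":[0,0,0],"dr":[0,0,0]},
    {"gripper":30,"delta_pos":[0,0,0],"dr":[0,0,0]}
  ]
}}

```text
t: 5.77
ee_pos: [658.5, -71.3, 24.5]
orientation: [2.121, 0.206, -2.118]
ft_force: [0.4, -0.5, -0.8]
width: 49.7
```

Request:
{"fn": "apply_moves", "kwargs": {
  "increments": [
    {"gripper":30,"delta_pos":[0.2,0,0.2],"dr":[0,0,0]},
    {"gripper":30,"delta_pos":[0.1,0,0],"dr":[0,0,0]},
    {"gripper":30,"delta_pos":[0,0,0],"dr":[0,0,0]},
    {"gripper":30,"delta_pos":[0,0,0],"dr":[0,0,0]},
    {"gripper":70,"delta_pos":[0,0,0],"dr":[0,0,0]}
  ]
}}

```text
t: 6.18
ee_pos: [656.2, -71.6, 20.7]
orientation: [2.12, 0.206, -2.12]
ft_force: [-0.7, -0.2, 0.1]
width: 53.2
```

Request:
{"fn": "apply_moves", "kwargs": {
  "increments": [
    {"gripper":70,"delta_pos":[0,0,0],"dr":[0,0,0]},
    {"gripper":70,"delta_pos":[0,0,0],"dr":[0,0,0]},
    {"gripper":70,"delta_pos":[0,0,0],"dr":[0,0,0]},
    {"gripper":70,"delta_pos":[0,0,0],"dr":[0,0,0]},
    {"gripper":70,"delta_pos":[0,0,0],"dr":[0,0,0]}
  ]
}}

```text
t: 6.6
ee_pos: [656.2, -71.6, 20.7]
orientation: [2.12, 0.206, -2.119]
ft_force: [1.0, 0.3, 0.2]
width: 61.4
```

Request:
{"fn": "apply_moves", "kwargs": {
  "increments": [
    {"gripper":70,"delta_pos":[-1,0,0],"dr":[0,0,0]},
    {"gripper":70,"delta_pos":[-3,0,0],"dr":[0,0,0]},
    {"gripper":70,"delta_pos":[-4,0,0],"dr":[0,0,0]},
    {"gripper":70,"delta_pos":[-4,0,0],"dr":[0,0,0]},
    {"gripper":70,"delta_pos":[-4,0,0],"dr":[0,0,0]}
  ]
}}

```text
t: 7.02
ee_pos: [655.7, -71.5, 182.9]
orientation: [2.119, 0.206, -2.12]
ft_force: [0.8, -0.8, -0.8]
width: 61.2
```

```bash
python3 - <<'E'
from h import *
plan((486,340,200),130)
d=cam('top');P=cloud(d)
for k,m in masks(d['img']).items():
  if k in('red','white'):continue
  for b,c,a in blobs(m,60):
    z=np.nanmedian(P[b][:,2]); print(k,a,c.round(),z.round(1),ray(d,*c,z).round(1))
d=cam('wrist');save(d,'pics/w3.png')
E
```

```text
t 7.0167 tcp [655.7 -71.5 182.9] jaw -78.9 x [-0.  0. -1.] w 61.2 F [ 0.8 -0.8 -0.8] q [-0.13  0.53  1.58  0.    1.03  1.25]
turn world deg 28.9 -> ax total -0.504
tilt fix (tool, before turn) [0. 0. 0.]
shift after turn, cm [ -1.71 -42.43 -13.45]
green 159 [262. 185.] 42.0 [586.4  33.8  42. ]
yellow 396 [ 46. 104.] 48.9 [799.7 598.9  48.9]
yellow 230 [118. 190.] 48.6 [573.3 404.8  48.6]
yellow 139 [129. 224.] 36.6 [486.1 377.1  36.6]
```

View pics/w3.png

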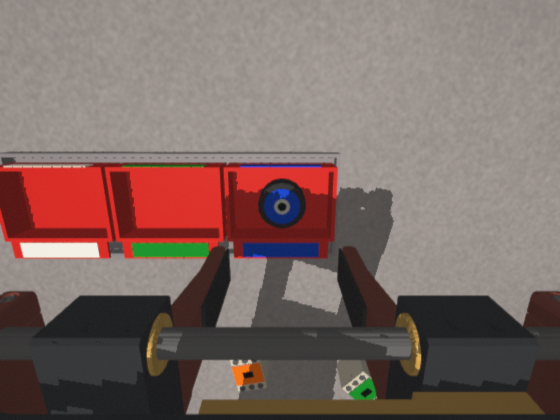

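The wheel sits flat, hub up, in the blue bin (pixel 281,204). Next, the brass coupling.

Request:
{"fn": "apply_moves", "kwargs": {
  "increments": [
    {"gripper":100,"delta_pos":[0,-3.2,1],"dr":[0,0,0]},
    {"gripper":100,"delta_pos":[0,-3.2,1],"dr":[0,0,0]},
    {"gripper":100,"delta_pos":[0,-3.2,1],"dr":[0,0,0]},
    {"gripper":100,"delta_pos":[0,-3.2,1],"dr":[0,0,0]},
    {"gripper":100,"delta_pos":[0,-3.2,1],"dr":[0,0,0]}
  ]
}}

```text
t: 7.53
ee_pos: [575.1, 76.8, 180.8]
orientation: [2.12, 0.206, -2.12]
ft_force: [-0.1, -0.3, -0.4]
width: 87.4
```

Request:
{"fn": "apply_moves", "kwargs": {
  "increments": [
    {"gripper":100,"delta_pos":[0,-3.2,1],"dr":[0,0,0]},
    {"gripper":100,"delta_pos":[0,-3.2,1],"dr":[0,0,0]},
    {"gripper":100,"delta_pos":[0,-3.2,1],"dr":[0,0,0]},
    {"gripper":100,"delta_pos":[0,-3.2,1],"dr":[0,0,0]},
    {"gripper":100,"delta_pos":[0,-3.2,1],"dr":[0,0,0]}
  ]
}}

```text
t: 7.95
ee_pos: [495.2, 224.3, 180.8]
orientation: [2.12, 0.206, -2.12]
ft_force: [-0.4, 0.3, 0.2]
width: 87.6
```

Request:
{"fn": "apply_moves", "kwargs": {
  "increments": [
    {"gripper":100,"delta_pos":[0,-3.2,1],"dr":[0,0,0]},
    {"gripper":100,"delta_pos":[0,-3.2,1],"dr":[0,0,0]},
    {"gripper":100,"delta_pos":[0,-3.2,1],"dr":[0,0,0]},
    {"gripper":100,"delta_pos":[0,-3,1],"dr":[0,0,0]},
    {"gripper":100,"delta_pos":[0,0,0],"dr":[0,0,0]}
  ]
}}

```text
t: 8.37
ee_pos: [430.5, 342.8, 180.9]
orientation: [2.118, 0.211, -2.118]
ft_force: [-0.4, -0.3, -0.0]
width: 88.0
```

```bash
python3 - <<'E'
from h import *
plan()
d=cam('wrist');save(d,'pics/w4.png');P=cloud(d)
for b,c,a in blobs(masks(d['img'])['yellow'],200):
    z=np.nanpercentile(P[b][:,2],70)
    b=b&(abs(P[...,2]-z)<3)
    b=cv2.morphologyEx(b.astype(np.uint8),cv2.MORPH_OPEN,np.ones((3,3)))
    C=max(cv2.findContours(b,0,2)[0],key=cv2.contourArea)[:,0]
    W=np.array([ray(d,u,v,z)[:2] for u,v in C])
    h=cv2.convexHull(W.astype(np.float32))[:,0]
    wd=[(np.ptp(h@[np.cos(t),np.sin(t)]),np.degrees(t)) for t in np.radians(range(0,60))]
    # fold three flat pairs
    f=[sum(np.ptp(h@[np.cos(t+k*np.pi/3),np.sin(t+k*np.pi/3)]) for k in range(3))/3 for t in np.radians(range(60))]
    cen=[np.mean([ (h@[np.cos(t),np.sin(t)]).max()+(h@[np.cos(t),np.sin(t)]).min()])/2 for t in (0,np.pi/2)]
    print(a,c.round(),'z',z.round(1),'cen',np.round(cen,1),'flat normal',np.argmin(f),'w',min(f).round(1),max(f).round(1))
E
```

```text
t 8.3667 tcp [430.5 342.8 180.9] jaw -78.7 x [-0.     0.001 -1.   ] w 88.0 F [-0.4 -0.3 -0. ] q [0.65 0.38 1.83 0.   0.93 2.02]
1892 [242.  32.] z 48.4 cen [570.2 405. ] flat normal 58 w 50.3 55.3
969 [259. 137.] z 37.1 cen [485.6 377.4] flat normal 12 w 39.2 43.0
```

View pics/w4.png

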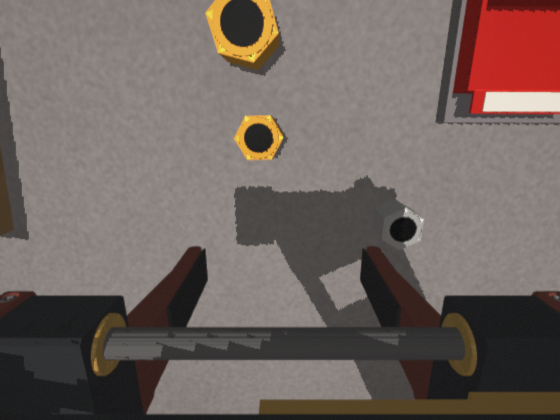

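Small brass coupling at (259,137), large one at (242,32), both clearly distinguished. Flat normals lie at 12, 72 and 132 degrees. I grip at 132 degrees, which is clear of the big coupling.

Request:
{"fn": "apply_moves", "kwargs": {
  "increments": [
    {"gripper":100,"delta_pos":[0,0,0],"dr":[-0.107,0,0]},
    {"gripper":100,"delta_pos":[0,0,0],"dr":[-0.107,0,0]},
    {"gripper":100,"delta_pos":[0,0,0],"dr":[-0.107,0,0]},
    {"gripper":100,"delta_pos":[0,0,0],"dr":[-0.107,0,0]},
    {"gripper":100,"delta_pos":[0,0,0],"dr":[-0.107,0,0]}
  ]
}}

```text
t: 8.83
ee_pos: [433.4, 337.8, 180.6]
orientation: [1.794, 0.688, -1.794]
ft_force: [0.2, -0.1, 0.7]
width: 87.7
```

```bash
python3 -c "
from h import *
plan((485.8,377.2,14),132)"
```

```text
t 8.8333 tcp [433.4 337.8 180.6] jaw -48.0 x [-0. -0. -1.] w 87.7 F [ 0.2 -0.1  0.7] q [ 0.64  0.38  1.84 -0.    0.93  1.48]
turn world deg -0.0 -> ax total 0.0
tilt fix (tool, before turn) [ 0.  0. -0.]
shift after turn, cm [16.66  0.58 -6.53]
```

Request:
{"fn": "apply_moves", "kwargs": {
  "increments": [
    {"gripper":100,"delta_pos":[0,0.3,-3.3],"dr":[0,0,0]},
    {"gripper":100,"delta_pos":[0,0.3,-3.2],"dr":[0,0,0]},
    {"gripper":100,"delta_pos":[3,0,0],"dr":[0,0,0]},
    {"gripper":100,"delta_pos":[4,0,0],"dr":[0,0,0]},
    {"gripper":100,"delta_pos":[2,0,0],"dr":[0,0,0]}
  ]
}}

```text
t: 9.25
ee_pos: [485.0, 375.7, 87.4]
orientation: [1.794, 0.683, -1.8]
ft_force: [-0.8, -0.9, -1.7]
width: 88.0
```

Request:
{"fn": "apply_moves", "kwargs": {
  "increments": [
    {"gripper":100,"delta_pos":[0,0,0],"dr":[0,0,0]},
    {"gripper":100,"delta_pos":[0,0,0],"dr":[0,0,0]},
    {"gripper":100,"delta_pos":[0,0,0],"dr":[0,0,0]},
    {"gripper":100,"delta_pos":[0,0,0],"dr":[0,0,0]},
    {"gripper":100,"delta_pos":[0,0,0],"dr":[0,0,0]}
  ]
}}

```text
t: 9.67
ee_pos: [486.5, 378.5, 92.7]
orientation: [1.8, 0.686, -1.794]
ft_force: [-0.0, 0.3, 0.1]
width: 88.1
```

```bash
python3 -c "
from h import *
plan((485.8,377.2,14),132)"
```

```text
t 9.6667 tcp [486.5 378.5  92.7] jaw -48.3 x [ 0.003  0.002 -1.   ] w 88.1 F [-0.   0.3  0.1] q [ 0.64  0.59  1.73 -0.    0.82  1.48]
turn world deg 0.3 -> ax total -0.004
tilt fix (tool, before turn) [ 0.    -0.003 -0.   ]
shift after turn, cm [7.87 0.05 0.14]
```

Request:
{"fn": "apply_moves", "kwargs": {
  "increments": [
    {"gripper":100,"delta_pos":[2.4,0,0.1],"dr":[0,0,0]},
    {"gripper":100,"delta_pos":[2.4,0,0],"dr":[0,0,0]},
    {"gripper":100,"delta_pos":[2,0,0],"dr":[0,0,0]},
    {"gripper":100,"delta_pos":[0.9,0,0],"dr":[0,0,0]},
    {"gripper":100,"delta_pos":[0,0,0],"dr":[0,0,0]}
  ]
}}

```text
t: 10.08
ee_pos: [483.8, 376.8, 12.6]
orientation: [1.795, 0.685, -1.799]
ft_force: [-0.3, 0.0, 1.0]
width: 87.9
```

Request:
{"fn": "apply_moves", "kwargs": {
  "increments": [
    {"gripper":100,"delta_pos":[0,0,0],"dr":[0,0,0]},
    {"gripper":30,"delta_pos":[0,0,0],"dr":[0,0,0]},
    {"gripper":25,"delta_pos":[0,0,0],"dr":[0,0,0]},
    {"gripper":25,"delta_pos":[0,0,0],"dr":[0,0,0]},
    {"gripper":25,"delta_pos":[0,0,0],"dr":[0,0,0]}
  ]
}}

```text
t: 10.5
ee_pos: [485.1, 377.6, 14.6]
orientation: [1.798, 0.686, -1.796]
ft_force: [-0.0, 0.2, 0.2]
width: 64.4
```

Request:
{"fn": "apply_moves", "kwargs": {
  "increments": [
    {"gripper":20,"delta_pos":[0,0,0],"dr":[0,0,0]},
    {"gripper":20,"delta_pos":[0,0,0],"dr":[0,0,0]},
    {"gripper":20,"delta_pos":[0,0,0],"dr":[0,0,0]},
    {"gripper":20,"delta_pos":[0,0,0],"dr":[0,0,0]},
    {"gripper":20,"delta_pos":[0,0,0],"dr":[0,0,0]}
  ]
}}

```text
t: 10.92
ee_pos: [484.6, 377.2, 13.7]
orientation: [1.797, 0.685, -1.797]
ft_force: [1.6, -0.8, 1.1]
width: 40.1
```

Request:
{"fn": "apply_moves", "kwargs": {
  "increments": [
    {"gripper":20,"delta_pos":[0,0,0],"dr":[0,0,0]},
    {"gripper":20,"delta_pos":[0,0,0],"dr":[0,0,0]},
    {"gripper":20,"delta_pos":[0,0,0],"dr":[0,0,0]},
    {"gripper":20,"delta_pos":[0,0,0],"dr":[0,0,0]},
    {"gripper":20,"delta_pos":[0,0,0],"dr":[0,0,0]}
  ]
}}

```text
t: 11.33
ee_pos: [484.6, 377.3, 13.7]
orientation: [1.797, 0.685, -1.797]
ft_force: [0.1, -0.9, 1.9]
width: 39.7
```

Width 39.7 mm, so it is gripped on the flats. Lifting and turning.

Request:
{"fn": "apply_moves", "kwargs": {
  "increments": [
    {"gripper":20,"delta_pos":[-1,0,0],"dr":[0,0,0]},
    {"gripper":20,"delta_pos":[-2.5,0,0],"dr":[0,0,0]},
    {"gripper":20,"delta_pos":[-3,0,0],"dr":[0,0,0]},
    {"gripper":20,"delta_pos":[-2.5,0,0],"dr":[0,0,0]},
    {"gripper":20,"delta_pos":[0,0,0],"dr":[0,0,0]}
  ]
}}

```text
t: 11.75
ee_pos: [487.1, 379.2, 109.0]
orientation: [1.805, 0.688, -1.79]
ft_force: [0.2, 0.7, -1.6]
width: 39.9
```

Request:
{"fn": "apply_moves", "kwargs": {
  "increments": [
    {"gripper":20,"delta_pos":[0,0,0],"dr":[0.108,0,0]},
    {"gripper":20,"delta_pos":[0,0,0],"dr":[0.108,0,0]},
    {"gripper":20,"delta_pos":[0,0,0],"dr":[0.108,0,0]},
    {"gripper":20,"delta_pos":[0,0,0],"dr":[0.108,0,0]},
    {"gripper":20,"delta_pos":[0,0,0],"dr":[0.108,0,0]}
  ]
}}

```text
t: 12.17
ee_pos: [484.0, 376.9, 102.9]
orientation: [2.124, 0.195, -2.126]
ft_force: [0.1, -0.3, -1.2]
width: 39.8
```

```bash
python3 -c "
from h import *
plan((611.8,157.4,100),101.1)"
```

```text
t 12.1667 tcp [484.  376.9 102.9] jaw -79.5 x [-0.001 -0.001 -1.   ] w 39.8 F [ 0.1 -0.3 -1.2] q [0.64 0.57 1.73 0.   0.84 2.03]
turn world deg 0.6 -> ax total -0.01
tilt fix (tool, before turn) [ 0.     0.001 -0.001]
shift after turn, cm [ 0.29 24.   -8.31]
```

Request:
{"fn": "apply_moves", "kwargs": {
  "increments": [
    {"gripper":20,"delta_pos":[0,1.5,-0.5],"dr":[-0.01,0,0]},
    {"gripper":20,"delta_pos":[0,2.5,-0.9],"dr":[0,0,0]},
    {"gripper":20,"delta_pos":[0,3.2,-1.1],"dr":[0,0,0]},
    {"gripper":20,"delta_pos":[0,3.4,-1.2],"dr":[0,0,0]},
    {"gripper":20,"delta_pos":[0,3.4,-1.2],"dr":[0,0,0]}
  ]
}}

```text
t: 12.58
ee_pos: [560.0, 248.4, 102.9]
orientation: [2.115, 0.212, -2.117]
ft_force: [0.7, 0.8, -2.4]
width: 40.1
```

Request:
{"fn": "apply_moves", "kwargs": {
  "increments": [
    {"gripper":20,"delta_pos":[0,3.4,-1.2],"dr":[0,0,0]},
    {"gripper":20,"delta_pos":[0,3.1,-1.0],"dr":[0,0,0]},
    {"gripper":20,"delta_pos":[0,2.3,-0.8],"dr":[0,0,0]},
    {"gripper":20,"delta_pos":[0,1.2,-0.4],"dr":[0,0,0]},
    {"gripper":20,"delta_pos":[0,0,0],"dr":[0,0,0]}
  ]
}}

```text
t: 13.0
ee_pos: [613.9, 156.1, 103.1]
orientation: [2.118, 0.208, -2.119]
ft_force: [0.3, -0.3, -2.2]
width: 39.8
```

Request:
{"fn": "apply_moves", "kwargs": {
  "increments": [
    {"gripper":20,"delta_pos":[0,0,0],"dr":[0,0,0]},
    {"gripper":20,"delta_pos":[0,0,0],"dr":[0,0,0]},
    {"gripper":20,"delta_pos":[0,0,0],"dr":[0,0,0]},
    {"gripper":20,"delta_pos":[0,0,0],"dr":[0,0,0]},
    {"gripper":20,"delta_pos":[0,0,0],"dr":[0,0,0]}
  ]
}}

```text
t: 13.42
ee_pos: [612.8, 159.4, 103.7]
orientation: [2.116, 0.213, -2.116]
ft_force: [-0.6, -0.6, -1.6]
width: 40.3
```

```bash
python3 -c "
from h import *
plan((611.8,157.4,22.5),101.1)
save(cam('side'),'pics/s5.png',(200,80,480,290),2)"
```

```text
t 13.4167 tcp [612.8 159.4 103.7] jaw -78.5 x [-0.  0. -1.] w 40.3 F [-0.6 -0.6 -1.6] q [0.24 0.59 1.68 0.   0.86 1.61]
turn world deg -0.4 -> ax total 0.007
tilt fix (tool, before turn) [0. 0. 0.]
shift after turn, cm [8.12 0.17 0.13]
```

View pics/s5.png

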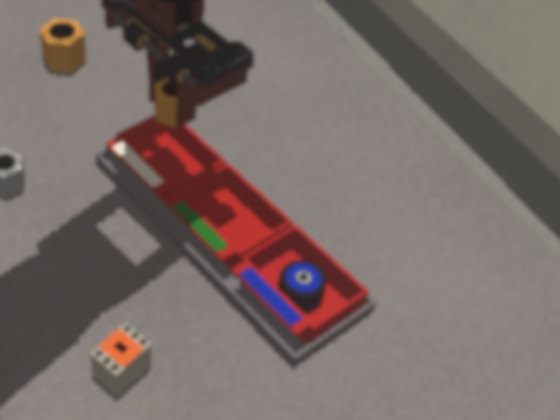

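The coupling (168,103) is upright over the white bin, and the blue wheel is still in place. Lowering.

Request:
{"fn": "apply_moves", "kwargs": {
  "increments": [
    {"gripper":20,"delta_pos":[2,0.1,0.1],"dr":[0,0,0]},
    {"gripper":20,"delta_pos":[2.5,0,0],"dr":[0,0,0]},
    {"gripper":20,"delta_pos":[2.2,0,0],"dr":[0,0,0]},
    {"gripper":20,"delta_pos":[0.9,0,0],"dr":[0,0,0]},
    {"gripper":20,"delta_pos":[0.3,0,0],"dr":[0,0,0]}
  ]
}}

```text
t: 13.88
ee_pos: [611.0, 157.1, 22.9]
orientation: [2.113, 0.211, -2.12]
ft_force: [-0.3, -0.7, -1.5]
width: 40.0
```

Request:
{"fn": "apply_moves", "kwargs": {
  "increments": [
    {"gripper":20,"delta_pos":[0,0,0],"dr":[0,0,0]},
    {"gripper":20,"delta_pos":[0,0,0],"dr":[0,0,0]},
    {"gripper":20,"delta_pos":[0,0,0],"dr":[0,0,0]},
    {"gripper":20,"delta_pos":[0,0,0],"dr":[0,0,0]},
    {"gripper":20,"delta_pos":[0,0,0],"dr":[0,0,0]}
  ]
}}

```text
t: 14.3
ee_pos: [613.1, 157.3, 25.7]
orientation: [2.119, 0.211, -2.115]
ft_force: [-0.2, 0.5, -1.5]
width: 40.0
```

Request:
{"fn": "apply_moves", "kwargs": {
  "increments": [
    {"gripper":20,"delta_pos":[0.2,0,0],"dr":[0,0,0]},
    {"gripper":20,"delta_pos":[0.1,0,0],"dr":[0,0,0]},
    {"gripper":20,"delta_pos":[0,0,0],"dr":[0,0,0]},
    {"gripper":20,"delta_pos":[0,0,0],"dr":[0,0,0]},
    {"gripper":20,"delta_pos":[0,0,0],"dr":[0,0,0]}
  ]
}}

```text
t: 14.72
ee_pos: [612.6, 157.1, 21.7]
orientation: [2.117, 0.211, -2.117]
ft_force: [0.7, 0.2, -0.9]
width: 39.7
```

Request:
{"fn": "apply_moves", "kwargs": {
  "increments": [
    {"gripper":65,"delta_pos":[0,0,0],"dr":[0,0,0]},
    {"gripper":65,"delta_pos":[0,0,0],"dr":[0,0,0]},
    {"gripper":65,"delta_pos":[0,0,0],"dr":[0,0,0]},
    {"gripper":65,"delta_pos":[0,0,0],"dr":[0,0,0]},
    {"gripper":65,"delta_pos":[0,0,0],"dr":[0,0,0]}
  ]
}}

```text
t: 15.13
ee_pos: [612.5, 157.1, 21.7]
orientation: [2.117, 0.211, -2.117]
ft_force: [0.7, -0.5, -0.6]
width: 56.9
```

Request:
{"fn": "apply_moves", "kwargs": {
  "increments": [
    {"gripper":65,"delta_pos":[-1,0,0],"dr":[0,0,0]},
    {"gripper":65,"delta_pos":[-3,0,0],"dr":[0,0,0]},
    {"gripper":65,"delta_pos":[-4,0,0],"dr":[0,0,0]},
    {"gripper":65,"delta_pos":[-4,0,0],"dr":[0,0,0]},
    {"gripper":65,"delta_pos":[-4,0,0],"dr":[0,0,0]}
  ]
}}

```text
t: 15.55
ee_pos: [612.0, 157.0, 183.9]
orientation: [2.116, 0.211, -2.117]
ft_force: [1.1, 0.4, -0.0]
width: 56.6
```

```bash
python3 - <<'E'
from h import *
plan((400,-180,185),101.1)
d=cam('wrist');save(d,'pics/w6.png');P=cloud(d)
for b,c,a in blobs(masks(d['img'])['yellow'],200):
    z=np.nanmedian(P[b][:,2]);print(c.round(),z.round(1),ray(d,*c,z).round(1))
E
```

```text
t 15.55 tcp [612.  157.  183.9] jaw -78.6 x [-0. -0. -1.] w 56.6 F [ 1.1  0.4 -0. ] q [0.23 0.49 1.65 0.   1.01 1.6 ]
turn world deg -0.3 -> ax total 0.005
tilt fix (tool, before turn) [ 0.  0. -0.]
shift after turn, cm [-0.11 28.99 27.29]
[ 41. 184.] 42.4 [583.7 388.   42.4]
[283. 195.] 44.4 [619.6 158.   44.4]
```

View pics/w6.png

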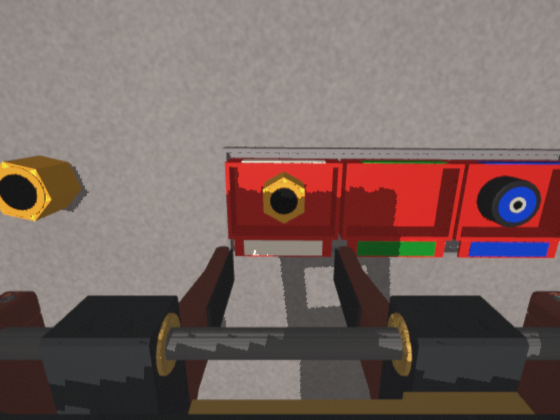

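The coupling stands upright in the white bin (283,195), its top at 44 mm = 8 + 36. Next, the green contactor.

Request:
{"fn": "apply_moves", "kwargs": {
  "increments": [
    {"gripper":100,"delta_pos":[0,1.5,1.4],"dr":[0,0,0]},
    {"gripper":100,"delta_pos":[0,2.5,2.3],"dr":[0,0,0]},
    {"gripper":100,"delta_pos":[0,2.5,2.4],"dr":[0,0,0]},
    {"gripper":100,"delta_pos":[0,2.5,2.4],"dr":[0,0,0]},
    {"gripper":100,"delta_pos":[0,2.5,2.4],"dr":[0,0,0]}
  ]
}}

```text
t: 16.02
ee_pos: [527.3, 21.9, 182.3]
orientation: [2.117, 0.212, -2.115]
ft_force: [-0.2, -0.9, 0.5]
width: 86.2
```

Request:
{"fn": "apply_moves", "kwargs": {
  "increments": [
    {"gripper":100,"delta_pos":[0,2.5,2.4],"dr":[0,0,0]},
    {"gripper":100,"delta_pos":[0,2.5,2.4],"dr":[0,0,0]},
    {"gripper":100,"delta_pos":[0,2.5,2.4],"dr":[0,0,0]},
    {"gripper":100,"delta_pos":[0,2.5,2.4],"dr":[0,0,0]},
    {"gripper":100,"delta_pos":[0,2.5,2.4],"dr":[0,0,0]}
  ]
}}

```text
t: 16.43
ee_pos: [434.3, -124.5, 182.3]
orientation: [2.117, 0.211, -2.115]
ft_force: [0.2, -0.8, 0.2]
width: 88.1
```

Request:
{"fn": "apply_moves", "kwargs": {
  "increments": [
    {"gripper":100,"delta_pos":[0,2.5,2.3],"dr":[0,0,0]},
    {"gripper":100,"delta_pos":[0,2.2,1.8],"dr":[0,0,0]},
    {"gripper":100,"delta_pos":[0,0.8,0.7],"dr":[0,0,0]},
    {"gripper":100,"delta_pos":[0,0,0],"dr":[0,0,0]},
    {"gripper":100,"delta_pos":[0,0,0],"dr":[0,0,0]}
  ]
}}

```text
t: 16.85
ee_pos: [399.4, -186.8, 182.0]
orientation: [2.119, 0.209, -2.117]
ft_force: [-0.3, -0.2, -0.1]
width: 87.7
```

```bash
python3 - <<'E'
from h import *
plan()
d=cam('wrist');save(d,'pics/w7.png');P=cloud(d)
for b,c,a in blobs(masks(d['img'])['green'],200):
    z=np.nanmedian(P[b][:,2]); q=ray(d,*c,z); print('green',a,c.round(),z.round(1),q.round(1))
    s=(abs(P[...,2]-z)<4)&(np.hypot(P[...,0]-q[0],P[...,1]-q[1])<45)
    for mm in (b,s):
        W=np.array([ray(d,u,v,z)[:2] for v,u in np.argwhere(mm)],np.float32); print(cv2.minAreaRect(W))
E
```

```text
t 16.85 tcp [ 399.4 -186.8  182. ] jaw -78.7 x [ 0.001 -0.    -1.   ] w 87.7 F [-0.3 -0.2 -0.1] q [-0.46  0.23  2.06  0.    0.85  0.91]
green 935 [325. 162.] 42.9 [ 445.6 -217.8   42.9]
((445.177001953125, -217.99337768554688), (26.634658813476562, 33.224143981933594), 56.73752212524414)
((445.99652099609375, -217.4664764404297), (49.86730194091797, 35.336822509765625), 56.66106033325195)
```

View pics/w7.png

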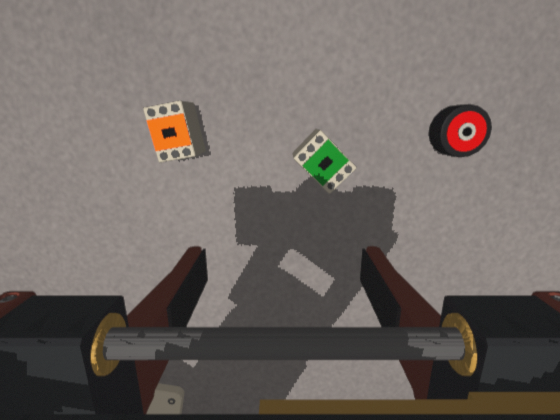

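Contactor (325,162): top face 49.9 x 35.3 mm, long axis 56.7 degrees. Jaws go to 146.7 degrees.

Request:
{"fn": "apply_moves", "kwargs": {
  "increments": [
    {"gripper":100,"delta_pos":[0,0,0],"dr":[-0.113,0,0]},
    {"gripper":100,"delta_pos":[0,0,0],"dr":[-0.113,0,0]},
    {"gripper":100,"delta_pos":[0,0,0],"dr":[-0.113,0,0]},
    {"gripper":100,"delta_pos":[0,0,0],"dr":[-0.113,0,0]},
    {"gripper":100,"delta_pos":[0,0,0],"dr":[-0.113,0,0]}
  ]
}}

```text
t: 17.32
ee_pos: [400.0, -185.4, 181.7]
orientation: [1.769, 0.719, -1.769]
ft_force: [-1.0, -0.5, -0.5]
width: 87.5
```

Request:
{"fn": "apply_moves", "kwargs": {
  "increments": [
    {"gripper":100,"delta_pos":[0,0,0],"dr":[-0.113,0,0]},
    {"gripper":100,"delta_pos":[0,0,0],"dr":[-0.113,0,0]},
    {"gripper":100,"delta_pos":[2,0,0],"dr":[0,0,0]},
    {"gripper":100,"delta_pos":[0,0,0],"dr":[0,0,0]},
    {"gripper":100,"delta_pos":[0,0,0],"dr":[0,0,0]}
  ]
}}

```text
t: 17.73
ee_pos: [399.1, -185.4, 161.2]
orientation: [1.622, 0.879, -1.624]
ft_force: [-0.0, -0.1, 0.7]
width: 87.7
```

```bash
python3 -c "
from h import *
plan((445.7,-217.5,15),146.7)"
```

```text
t 17.7333 tcp [ 399.1 -185.4  161.2] jaw -33.2 x [-0.002  0.001 -1.   ] w 87.7 F [-0.  -0.1  0.7] q [-0.46  0.26  2.08  0.    0.8   0.12]
turn world deg -0.1 -> ax total 0.001
tilt fix (tool, before turn) [0.    0.    0.002]
shift after turn, cm [14.62  5.66  0.13]
```

Request:
{"fn": "apply_moves", "kwargs": {
  "increments": [
    {"gripper":100,"delta_pos":[0,2.8,0.1],"dr":[0,0,0]},
    {"gripper":100,"delta_pos":[0,2.8,0],"dr":[0,0,0]},
    {"gripper":100,"delta_pos":[3,0,0],"dr":[0,0,0]},
    {"gripper":100,"delta_pos":[3,0,0],"dr":[0,0,0]},
    {"gripper":100,"delta_pos":[1,0,0],"dr":[0,0,0]}
  ]
}}

```text
t: 18.15
ee_pos: [444.7, -217.2, 89.5]
orientation: [1.622, 0.879, -1.625]
ft_force: [-0.2, 0.9, -0.1]
width: 88.0
```

Request:
{"fn": "apply_moves", "kwargs": {
  "increments": [
    {"gripper":100,"delta_pos":[0,0,0],"dr":[0,0,0]},
    {"gripper":100,"delta_pos":[0,0,0],"dr":[0,0,0]},
    {"gripper":100,"delta_pos":[0,0,0],"dr":[0,0,0]},
    {"gripper":100,"delta_pos":[0,0,0],"dr":[0,0,0]},
    {"gripper":100,"delta_pos":[0,0,0],"dr":[0,0,0]}
  ]
}}

```text
t: 18.57
ee_pos: [446.2, -218.7, 93.0]
orientation: [1.624, 0.874, -1.621]
ft_force: [-0.1, 1.2, -0.5]
width: 88.0
```

```bash
python3 -c "
from h import *
plan((445.7,-217.5,16),146.7)"
```

```text
t 18.5667 tcp [ 446.2 -218.7   93. ] jaw -33.3 x [ 0.002 -0.001 -1.   ] w 88.0 F [-0.1  1.2 -0.5] q [-0.48  0.46  2.    0.    0.69  0.1 ]
turn world deg -0.0 -> ax total 0.0
tilt fix (tool, before turn) [ 0.    -0.    -0.002]
shift after turn, cm [ 7.7  -0.1  -0.07]
```

Request:
{"fn": "apply_moves", "kwargs": {
  "increments": [
    {"gripper":100,"delta_pos":[2.4,-0.1,-0.1],"dr":[0,0,0]},
    {"gripper":100,"delta_pos":[2.4,0,0],"dr":[0,0,0]},
    {"gripper":100,"delta_pos":[1.9,0,0],"dr":[0,0,0]},
    {"gripper":100,"delta_pos":[0.9,0,0],"dr":[0,0,0]},
    {"gripper":100,"delta_pos":[0,0,0],"dr":[0,0,0]}
  ]
}}

```text
t: 18.98
ee_pos: [444.3, -216.6, 14.7]
orientation: [1.622, 0.878, -1.625]
ft_force: [0.2, -1.1, -0.1]
width: 87.9
```

Request:
{"fn": "apply_moves", "kwargs": {
  "increments": [
    {"gripper":100,"delta_pos":[0,0,0],"dr":[0,0,0]},
    {"gripper":20,"delta_pos":[0,0,0],"dr":[0,0,0]},
    {"gripper":20,"delta_pos":[0,0,0],"dr":[0,0,0]},
    {"gripper":20,"delta_pos":[0,0,0],"dr":[0,0,0]},
    {"gripper":20,"delta_pos":[0,0,0],"dr":[0,0,0]}
  ]
}}

```text
t: 19.4
ee_pos: [445.6, -217.2, 16.4]
orientation: [1.623, 0.875, -1.622]
ft_force: [0.4, 0.3, 0.8]
width: 64.4
```

Request:
{"fn": "apply_moves", "kwargs": {
  "increments": [
    {"gripper":20,"delta_pos":[0,0,0],"dr":[0,0,0]},
    {"gripper":20,"delta_pos":[0,0,0],"dr":[0,0,0]},
    {"gripper":20,"delta_pos":[0,0,0],"dr":[0,0,0]},
    {"gripper":20,"delta_pos":[0,0,0],"dr":[0,0,0]},
    {"gripper":20,"delta_pos":[0,0,0],"dr":[0,0,0]}
  ]
}}

```text
t: 19.82
ee_pos: [445.1, -216.9, 15.7]
orientation: [1.623, 0.876, -1.623]
ft_force: [0.4, -0.2, 1.6]
width: 35.9
```

Request:
{"fn": "apply_moves", "kwargs": {
  "increments": [
    {"gripper":20,"delta_pos":[0,0,0],"dr":[0,0,0]},
    {"gripper":20,"delta_pos":[0,0,0],"dr":[0,0,0]},
    {"gripper":20,"delta_pos":[0,0,0],"dr":[0,0,0]},
    {"gripper":20,"delta_pos":[0,0,0],"dr":[0,0,0]},
    {"gripper":20,"delta_pos":[0,0,0],"dr":[0,0,0]}
  ]
}}

```text
t: 20.23
ee_pos: [445.1, -217.0, 15.7]
orientation: [1.623, 0.876, -1.623]
ft_force: [0.3, 1.2, 1.4]
width: 35.5
```

Gripped at 35.5 mm (36 mm expected). Lifting, then turning to the bin's direction.

Request:
{"fn": "apply_moves", "kwargs": {
  "increments": [
    {"gripper":20,"delta_pos":[-1,0,0],"dr":[0,0,0]},
    {"gripper":20,"delta_pos":[-2.5,0,0],"dr":[0,0,0]},
    {"gripper":20,"delta_pos":[-3,0,0],"dr":[0,0,0]},
    {"gripper":20,"delta_pos":[-3,0,0],"dr":[0,0,0]},
    {"gripper":20,"delta_pos":[0,0,0],"dr":[0.113,0,0]}
  ]
}}

```text
t: 20.65
ee_pos: [447.7, -218.3, 115.8]
orientation: [1.702, 0.79, -1.693]
ft_force: [1.2, -0.6, -0.9]
width: 35.6
```

Request:
{"fn": "apply_moves", "kwargs": {
  "increments": [
    {"gripper":20,"delta_pos":[0,0,0],"dr":[0.113,0,0]},
    {"gripper":20,"delta_pos":[0,0,0],"dr":[0.113,0,0]},
    {"gripper":20,"delta_pos":[0,0,0],"dr":[0.113,0,0]},
    {"gripper":20,"delta_pos":[0,0,0],"dr":[0.113,0,0]},
    {"gripper":20,"delta_pos":[0,0,0],"dr":[0.113,0,0]}
  ]
}}

```text
t: 21.07
ee_pos: [445.0, -216.9, 111.3]
orientation: [2.056, 0.317, -2.056]
ft_force: [-0.2, 0.3, -1.2]
width: 35.9
```

Request:
{"fn": "apply_moves", "kwargs": {
  "increments": [
    {"gripper":20,"delta_pos":[0,0,0],"dr":[0.113,0,0]},
    {"gripper":20,"delta_pos":[0,0,0],"dr":[0,0,0]},
    {"gripper":20,"delta_pos":[0,0,0],"dr":[0,0,0]},
    {"gripper":20,"delta_pos":[0,0,0],"dr":[0,0,0]},
    {"gripper":20,"delta_pos":[0,0,0],"dr":[0,0,0]}
  ]
}}

```text
t: 21.48
ee_pos: [445.1, -216.9, 110.8]
orientation: [2.116, 0.213, -2.116]
ft_force: [-0.3, -0.2, -0.3]
width: 36.1
```

```bash
python3 -c "
from h import *
plan((634.1,43.2,110),101.1)"
```

```text
t 21.4833 tcp [ 445.1 -216.9  110.8] jaw -78.5 x [ 0. -0. -1.] w 36.1 F [-0.3 -0.2 -0.3] q [-0.48  0.42  1.99 -0.    0.73  0.89]
turn world deg -0.4 -> ax total 0.007
tilt fix (tool, before turn) [ 0. -0. -0.]
shift after turn, cm [  0.08 -21.89 -23.55]
```

Request:
{"fn": "apply_moves", "kwargs": {
  "increments": [
    {"gripper":20,"delta_pos":[0,-1.2,-1.3],"dr":[0,0,0]},
    {"gripper":20,"delta_pos":[0,-2.1,-2.3],"dr":[0,0,0]},
    {"gripper":20,"delta_pos":[0,-2.6,-2.8],"dr":[0,0,0]},
    {"gripper":20,"delta_pos":[0,-2.7,-2.9],"dr":[0,0,0]},
    {"gripper":20,"delta_pos":[0,-2.7,-2.9],"dr":[0,0,0]}
  ]
}}

```text
t: 21.9
ee_pos: [543.1, -80.8, 110.8]
orientation: [2.116, 0.212, -2.116]
ft_force: [1.6, -0.8, -1.4]
width: 36.1
```

Request:
{"fn": "apply_moves", "kwargs": {
  "increments": [
    {"gripper":20,"delta_pos":[0,-2.7,-2.9],"dr":[0,0,0]},
    {"gripper":20,"delta_pos":[0,-2.7,-2.9],"dr":[0,0,0]},
    {"gripper":20,"delta_pos":[0,-2.5,-2.7],"dr":[0,0,0]},
    {"gripper":20,"delta_pos":[0,-1.8,-1.9],"dr":[0,0,0]},
    {"gripper":20,"delta_pos":[0,-0.9,-1],"dr":[0,0,0]}
  ]
}}

```text
t: 22.32
ee_pos: [635.0, 47.3, 110.7]
orientation: [2.116, 0.215, -2.113]
ft_force: [-1.2, -0.6, -1.5]
width: 36.0
```

Request:
{"fn": "apply_moves", "kwargs": {
  "increments": [
    {"gripper":20,"delta_pos":[0,0,0],"dr":[0,0,0]},
    {"gripper":20,"delta_pos":[0,0,0],"dr":[0,0,0]},
    {"gripper":20,"delta_pos":[0,0,0],"dr":[0,0,0]},
    {"gripper":20,"delta_pos":[0,0,0],"dr":[0,0,0]},
    {"gripper":20,"delta_pos":[0,0,0],"dr":[0,0,0]}
  ]
}}

```text
t: 22.73
ee_pos: [632.5, 43.0, 110.7]
orientation: [2.117, 0.21, -2.118]
ft_force: [-0.4, -0.9, -1.7]
width: 35.8
```

```bash
python3 -c "
from h import *
plan((634.1,43.2,24),101.1)
save(cam('side'),'pics/s8.png',(200,80,480,290),2)"
```

```text
t 22.7333 tcp [632.5  43.  110.7] jaw -78.7 x [-0.001 -0.    -1.   ] w 35.8 F [-0.4 -0.9 -1.7] q [ 0.05  0.58  1.68 -0.    0.88  1.42]
turn world deg -0.2 -> ax total 0.004
tilt fix (tool, before turn) [ 0.     0.001 -0.   ]
shift after turn, cm [ 8.67  0.01 -0.16]
```

View pics/s8.png

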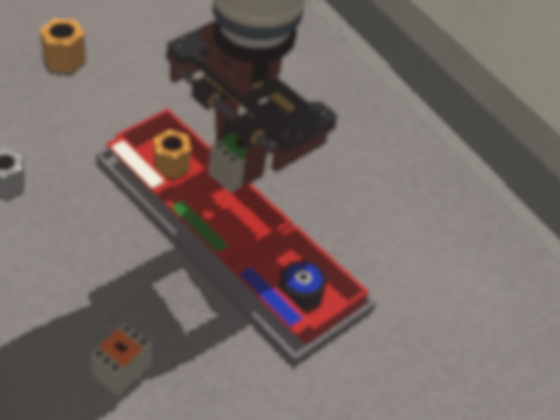

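The green contactor (228,160) is level above the green bin; the other two parts stand well. Lowering.

Request:
{"fn": "apply_moves", "kwargs": {
  "increments": [
    {"gripper":20,"delta_pos":[2.2,0,-0.1],"dr":[0,0,0]},
    {"gripper":20,"delta_pos":[2.8,0,0],"dr":[0,0,0]},
    {"gripper":20,"delta_pos":[2.2,0,0],"dr":[0,0,0]},
    {"gripper":20,"delta_pos":[1,0,0],"dr":[0,0,0]},
    {"gripper":20,"delta_pos":[0.3,0,0],"dr":[0,0,0]}
  ]
}}

```text
t: 23.2
ee_pos: [632.5, 43.9, 23.8]
orientation: [2.113, 0.211, -2.121]
ft_force: [-7.1, -1.5, 10.9]
width: 36.2
```

Request:
{"fn": "apply_moves", "kwargs": {
  "increments": [
    {"gripper":20,"delta_pos":[0,0,0],"dr":[0,0,0]},
    {"gripper":20,"delta_pos":[0,0,0],"dr":[0,0,0]},
    {"gripper":20,"delta_pos":[0,0,0],"dr":[0,0,0]},
    {"gripper":20,"delta_pos":[0,0,0],"dr":[0,0,0]},
    {"gripper":20,"delta_pos":[0,0,0],"dr":[0,0,0]}
  ]
}}

```text
t: 23.62
ee_pos: [634.9, 44.6, 26.8]
orientation: [2.119, 0.211, -2.115]
ft_force: [-0.7, -0.4, -1.4]
width: 35.6
```

Request:
{"fn": "apply_moves", "kwargs": {
  "increments": [
    {"gripper":20,"delta_pos":[0,0,0],"dr":[0,0,0]},
    {"gripper":20,"delta_pos":[0,0,0],"dr":[0,0,0]},
    {"gripper":20,"delta_pos":[0,0,0],"dr":[0,0,0]},
    {"gripper":20,"delta_pos":[0,0,0],"dr":[0,0,0]},
    {"gripper":20,"delta_pos":[0,0,0],"dr":[0,0,0]}
  ]
}}

```text
t: 24.03
ee_pos: [634.2, 44.5, 25.6]
orientation: [2.117, 0.211, -2.117]
ft_force: [-0.7, -0.1, -1.5]
width: 35.9
```

Request:
{"fn": "apply_moves", "kwargs": {
  "increments": [
    {"gripper":20,"delta_pos":[0.1,0,0],"dr":[0,0,0]},
    {"gripper":20,"delta_pos":[0.1,0,0],"dr":[0,0,0]},
    {"gripper":20,"delta_pos":[0,0,0],"dr":[0,0,0]},
    {"gripper":20,"delta_pos":[0,0,0],"dr":[0,0,0]},
    {"gripper":60,"delta_pos":[0,0,0],"dr":[0,0,0]}
  ]
}}

```text
t: 24.45
ee_pos: [634.2, 44.5, 23.7]
orientation: [2.117, 0.211, -2.117]
ft_force: [1.0, 0.4, -0.0]
width: 39.6
```

Request:
{"fn": "apply_moves", "kwargs": {
  "increments": [
    {"gripper":60,"delta_pos":[0,0,0],"dr":[0,0,0]},
    {"gripper":60,"delta_pos":[0,0,0],"dr":[0,0,0]},
    {"gripper":60,"delta_pos":[0,0,0],"dr":[0,0,0]},
    {"gripper":60,"delta_pos":[0,0,0],"dr":[0,0,0]},
    {"gripper":60,"delta_pos":[0,0,0],"dr":[0,0,0]}
  ]
}}

```text
t: 24.87
ee_pos: [634.2, 44.5, 23.7]
orientation: [2.117, 0.211, -2.117]
ft_force: [-0.1, 0.5, -0.4]
width: 52.4
```

Request:
{"fn": "apply_moves", "kwargs": {
  "increments": [
    {"gripper":60,"delta_pos":[-1,0,0],"dr":[0,0,0]},
    {"gripper":60,"delta_pos":[-3,0,0],"dr":[0,0,0]},
    {"gripper":60,"delta_pos":[-4,0,0],"dr":[0,0,0]},
    {"gripper":60,"delta_pos":[-4,0,0],"dr":[0,0,0]},
    {"gripper":60,"delta_pos":[-4,0,0],"dr":[0,0,0]}
  ]
}}

```text
t: 25.28
ee_pos: [633.8, 44.5, 185.9]
orientation: [2.117, 0.211, -2.117]
ft_force: [0.5, 0.7, 0.1]
width: 52.7
```

```bash
python3 - <<'E'
from h import *
plan()
d=cam('wrist');save(d,'pics/w9.png');P=cloud(d)
for k,m in masks(d['img']).items():
  if k in('blue','green','yellow'):
   for b,c,a in blobs(m,150):
    z=np.nanmedian(P[b][:,2]);print(k,a,c.round(),z.round(1),np.nanpercentile(P[b][:,2],[10,90]).round(1),ray(d,*c,z).round(1))
d=cam('side');P=cloud(d)
for k,m in masks(d['img']).items():
  if k in('red','orange'):
   for b,c,a in blobs(m,100):
    z=np.nanmedian(P[b][:,2]);print(k,a,c.round(),z.round(1),ray(d,*c,z).round(1))
E
```

```text
t 25.2833 tcp [633.8  44.5 185.9] jaw -78.6 x [-0. -0. -1.] w 52.7 F [0.5 0.7 0.1] q [0.05 0.49 1.64 0.   1.01 1.42]
blue 157 [404. 161.] 37.0 [34.1 38.6] [694.4 -62.   37. ]
blue 858 [401. 203.] 36.5 [35.5 37.4] [654.5 -72.5  36.5]
blue 1065 [397. 247.] 41.0 [40.2 41.9] [608.3 -80.3  41. ]
green 838 [284. 203.] 50.8 [50.  51.7] [635.   44.1  50.8]
green 1030 [283. 247.] 41.0 [40.2 41.9] [586.2  34.4  41. ]
yellow 1297 [173. 194.] 43.9 [21.3 45.4] [620.8 151.   43.9]
red 3682 [43. 25.] -146.7 [ 144.1 1384.5 -146.7]
red 702 [112.   8.] -130.5 [ 420.2 1382.6 -130.5]
red 914 [292. 163.] 29.6 [620.9 131.   29.6]
red 1440 [344. 212.] 28.0 [656.  -46.4  28. ]
red 326 [358. 374.] 30.2 [ 499.8 -345.2   30.2]
```

View pics/w9.png

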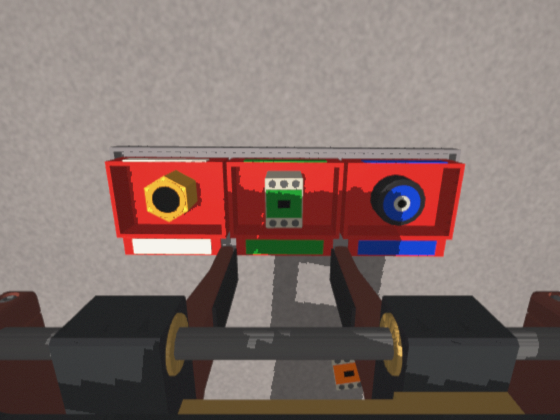

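All three parts are flat in their bins, at pixels (167,199), (284,203) and (401,203). Their tops are at about 44, 51 and 36.5 mm, against 44, 50 and 36 mm expected. The gripper is clear, so I am handing in.

```bash
python3 -c "
from h import *
ctrl.close_job(); print(ctrl.get_obs()['t'])"
```

```text
the job is handed in; nothing more can be done
the job is handed in; nothing more can be done
```

I placed all three ordered parts in the order asked, in about 25 s of robot time, and handed the job in. The blue-hub wheel went into the blue-label bin, the smaller brass coupling into the white-label bin, and the green contactor into the green-label bin.

**Last checks:**
- **Heights:** each part lies flat on its bin floor, same side up. The tops measured 36.5 mm (wheel), 44 mm (coupling) and 51 mm (contactor), against 36, 44 and 50 mm expected.
- **Robot:** the gripper was about 140 mm above the parts and touching nothing. The highest force reading I saw was about 13 N, a brief touch while lowering the contactor; the wheel was let go about on the floor.
- **Look-alikes:** the red-hub wheel had not moved. The orange contactor stood in its place in the last views. Its colour search missed it in the final side view, probably because of the arm's shadow, so I did not measure its position again. I never touched the steel coupling, and it was last seen in its place in the final side picture, before I lowered the contactor.

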